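# Go and no-go check of a microscope mounting post

### The arm

A 7-joint arm with a two-finger parallel gripper is mounted at the origin on the work surface. World frame = base frame: x ahead of the robot, y to its left, z up, the work surface at z = 0. Lengths are in mm, angles in rad, forces in N, time in s.
With the tool pointing down it reaches from about 400 to 900 mm from the base axis. Payload 5.6 kg.
Tool frame: the origin (TCP) lies midway between the tips of the shut fingers; the grasp point (between the pads) lies 19 mm behind it; x points along the fingers, y is the direction in which the jaws open and shut, and the axes are right-handed (so a half turn about x gives the same grasp; the last joint's range is limited). The gripper opens to 92 mm and grips with 3 to 60 N. Pads are 20 mm wide; open, the fingers measure 128 mm over their backs; the gripper's body (75 mm by 189 mm) begins 69 mm behind the grasp point.
Start: joints at [1.131, 0.468, -0.012, 1.603, 0.006, 1.071, -0.056], TCP at [251.165, -599.521, 214.592] pointing down, gripper open.
Joint ranges: [-2.53, 2.53], [-0.31, 2.02], [-1.57, 1.55], [0.28, 2.44], [-1.29, 4.43], [0.15, 1.84], [-2.92, 2.92]. Speed limits (rad/s): [2.57, 2.57, 3.14, 3.14, 3.14, 3.14, 3.14].

### API

Orientations are given as a rotation vector (axis times angle).
In Python, from cell import robot, grip, kin, viewer gives the robot as it stands. Calls block until the motion is done:
- robot.movep(position, orientation): joint-space move of the TCP to a pose.
- robot.servo_line(position, feed=150, rotation=None): straight line of the TCP; rotation=None keeps the orientation; feed is the mean speed in mm/s.
- robot.goto_joints(angles): joint-space move.
- grip(opening, newtons=None): opening from 0.0 (shut) to 1.0 (fully open); newtons is the grip in N (None keeps the last); returns when the fingers have stopped.
- robot.hold(seconds).
- kin.ik(position, orientation): joint angles nearest the present ones, or None.
- robot.observe(): the state.
- viewer.read_camera(name): name is "side" or "top"; returns the picture (400x640x3 uint8, red, green, blue); there is no depth.
- viewer.camera_info(name): a dict with "camera_matrix" (3x3 intrinsics, pixels), "R" (3x3) and "t" (3): a world point X has camera coordinates R X + t. Camera axes: x right, y down, z forward; pixel columns grow to the right and rows downward; lengths in mm; the calibration is good to about 2 mm. A picture is of the moment at which its call begins. camera_info takes no time and is no camera call.
A pose or a line that the arm cannot do raises robot.IKError and nothing moves.
- robot.job_done(): hands the job in, once; it reports no verdict.
Trained networks look in the newest picture that a camera, given by its name, has taken for a name from the list of things; names that differ only in an ending like _2 or _b are one class to them, and where a whole thing is asked for, a point or a joint stands for the part that bears it (a point fixed in the world has none). Each returns a list of dicts, best first, with "confidence" (0 to 1); they miss things now and then, are a little off and sometimes report something else, mostly with a low value. They report only what shows in the picture. A call takes as long as a camera call. They do not tell look-alikes from the thing itself.
- viewer.silhouettes(name, camera): "mask" (400x640 bool, what is visible of it).
- viewer.pinpoint(name, camera): "at" ([x, y, z] in mm, in the coordinates of the camera as it stood for that picture, good to about 4 mm: a listed point, or the origin of a listed thing).
The state is a dict: "t": time; "joints": joint angles; "joint_velocities": joint speeds; "joint_torque": joint torques, N m; "tcp_pos": TCP position; "tcp_rot": TCP orientation; "contact_force": force on the tool from outside, world axes, zero at the start; "wrist_torque": the same for the moment, N m; "grip_width": opening from 0.0 (shut) to 1.0 (fully open).
Only numpy, scipy, OpenCV 4.12 (cv2) and the standard library are available. Lean on these libraries where they do the work, as an engineer would, in place of code of your own. Each camera call takes 0.05 s, during which the arm holds its last target. There are 200 camera calls.

### The job

Check the steel post with the gap gauge: lift it out of the wooden rack by its square head and, keeping it upright with its shank low between the jaws, slide it in from the flared end, right through the wide (go) gap, and on until the narrow (no-go) gap behind it stops it; press it there gently, with about 8 newtons, for about a second. Then stand the post upright and fully down in the round grey socket, set down, not dropped, and let go. Never force the post against the gauge, and leave the bottle, the jar, the white meter and the filter ring where they are.

Things in the scene. Friction and masses are not known exactly. Their poses are not given: they have to be found in the camera images.
- post_center (a point): Loose steel post, upright, 90 mm tall, about 0.28 kg: round shank 20 mm in diameter and 60 mm long, below a square head 26 x 26 mm and 30 mm tall. This point is on its axis, half-way up: 45 mm above its foot, 30 mm below the middle of the head (where to grasp). z points up along the post, x and y are square to the head's faces.
- rack: Fixed wooden block, 60 mm (x) by 140 mm (y), 35 mm tall, with three holes 26 mm in diameter and 20 mm deep in a row along its y axis, 47 mm apart. Origin: centre of its underside. The post starts in the middle hole, its foot on the hole's floor 15 mm above the bench.
- gauge: Fixed steel gap gauge, open on top. Origin: centre of the underside of its base plate, 150 (x) x 96 (y) x 10 mm. The post is pushed towards +x. Two go jaws stand at x = -45 to -25 mm, the gap between them 22 mm wide and centred on y = 0; flared guides before them widen to 32 mm at x = -53 mm. All jaws reach 50 mm above the bench. Behind the go jaws is open space up to the no-go jaws.
- nogo: Low side rails fixed on the gauge, axes as the gauge; origin at the gauge's x = 33, y = 0, z = 10 mm. They carry the rigid no-go jaws, blocks 20 mm long (x) with a 16 mm gap centred on y = 0, clamped anywhere within 28 mm: their front is 6 to 34 mm beyond the gauge's origin. NOT measured, to be felt or seen. They stop the shank with its axis 6 mm before that front.
- socket_floor (a point): Fixed round grey plastic socket, 68 mm across the foot, 60 mm across the top and 35 mm tall, with one central round hole about 26 mm in diameter and 20 mm deep. This point: the centre of the hole's floor, 15 mm above the bench.
- bottle: Bystander: small amber bottle, 40 mm across, 75 mm tall, loose. Origin at its underside.
- vial: Bystander: small glass jar with a cap, 34 mm across, 60 mm tall, loose. Origin at its underside.
- meter: Bystander: flat white meter, 60 x 95 x 22 mm, loose. Origin at its underside.
- filter_ring: Bystander: black filter ring, 54 mm across, 13 mm high, lying flat, loose. Origin at its underside.
Mind the look-alikes: they are no part of the job. There is more than one size of the part that bears post_center; the job needs the smaller. There is more than one size of the gauge; the one meant has the size given above.

How it is judged:
By the outcome, as a careful person would: the job done as asked, in the order asked, and still so for the second after the job is handed in, with the robot touching nothing.
It also fails if it takes over 67 s, if anything falls off the work surface, if the arm or the gripper's body presses on something with over 40 N, if the wrist force passes 120 N, or if a joint passes its speed limit or range.

## Working session

There is one attempt and no reset: what is moved stays moved. The work goes in short steps, each a Python script; the robot and the scene stay as the last script left them, time stands still between calls to the robot, and variables do not carry over. Pictures are saved under pics/ and viewed, about 8 in all and at most 12, crops included, and the job is handed in when it is done.

```bash
mkdir -p pics; cat > h.py <<'E'
import numpy as np, cv2
from cell import robot, grip, kin, viewer
def cam(n):
    c=viewer.camera_info(n); return [np.array(c[k],float) for k in("camera_matrix","R","t")]
def w(n,p): K,R,t=cam(n); return R.T@(np.array(p)-t)
def px(n,X): K,R,t=cam(n); q=K@(R@np.array(X,float)+t); return q[:2]/q[2]
def ray(n,u,z): # pixel -> world at height z
    K,R,t=cam(n); d=R.T@np.linalg.solve(K,[u[0],u[1],1]); c=-R.T@t; return c+d*(z-c[2])/d[2]
def shot(n,f,crop=None,s=1):
    im=viewer.read_camera(n)
    if crop: im=im[crop[1]:crop[3],crop[0]:crop[2]]
    im=cv2.resize(im,None,fx=s,fy=s,interpolation=cv2.INTER_CUBIC)
    cv2.imwrite('pics/'+f,im[...,::-1])
E
python3 - <<'E'
from h import *
np.set_printoptions(precision=1,suppress=True)
a=viewer.read_camera('top');b=viewer.read_camera('side')
cv2.imwrite('pics/top0.png',a[...,::-1]);cv2.imwrite('pics/side0.png',b[...,::-1])
for n in('top','side'):
    K,R,t=cam(n);print(n,K[0],-R.T@t,R.tolist())
    for o in 'post_center rack gauge nogo socket_floor bottle vial meter filter_ring'.split():
        for d in viewer.pinpoint(o,n):
            X=w(n,d['at']);print(n,o,round(d['confidence'],2),X,px(n,X))
print(robot.observe())
E
```

```text
top [362.3   0.  322.9] [431.9 -66.1 808.3] [[0.002149771622085345, -0.9999828902343373, -0.005440378714231291], [-0.9821020916890695, -0.0010866390019244644, -0.1883462256474327], [0.18833709135995225, 0.005747908685850961, -0.9820876241781135]]
top post_center 0.77 [443.2   9.1  66. ] [287.7 259.5]
top post_center 0.71 [573.6   9.3  57.2] [289.3 196.8]
top rack 0.81 [574.3  10.2  -1.7] [291.5 201.3]
top gauge 0.84 [ 593.7 -260.     1.3] [410.5 192.8]
top gauge 0.61 [ 430.9 -373.9   -1.5] [465.5 266. ]
top nogo 0.77 [ 456.1 -377.8   10.9] [468.7 254.2]
top nogo 0.62 [ 624.2 -263.1    9.8] [412.2 178.8]
top socket_floor 0.77 [568.8 256.6  11.9] [180.7 202.6]
top bottle 0.56 [767.1 111.1   7. ] [249.7 119.8]
top vial 0.64 [ 767.5 -140.9    3.4] [356.9 120.2]
top meter 0.66 [370.3 143.7   0.2] [227.9 294. ]
top filter_ring 0.75 [ 377.6 -112.8   -1.3] [346.5 290.8]
side [396.    0.  319.4] [ 73.5 431.8 803.7] [[-0.7066153924988458, -0.7075971901326241, -0.0009505788325412279], [-0.5214317488127217, 0.521615444754445, -0.6752971635685502], [0.47833421204614746, -0.476679708305312, -0.737
[... 429 characters left out ...]
 17. ] [218.6 277.9]
side bottle 0.88 [766.1 107.6  -2. ] [224.3 202.1]
side vial 0.6 [ 766.  -137.8    2.1] [291.  158.2]
side meter 0.68 [370.6 146.4   0.9] [316.1 305.4]
side filter_ring 0.76 [ 380.6 -110.    -2. ] [385.6 237.1]
side filter_ring 0.68 [ 767.1 -136.2    3.5] [290.3 158. ]
{'t': 1.0, 'joints': array([ 1.1,  0.5, -0. ,  1.6,  0. ,  1.1, -0.1]), 'joint_velocities': array([-0.,  0.,  0.,  0., -0.,  0.,  0.]), 'joint_torque': array([ -0. , -52. ,  -0. , -24.4,  -0.1,   0. ,   0. ]), 'tcp_pos': array([ 251.2, -599.5,  214.6]), 'tcp_rot': array([ 2. ,  0.4, -2. ]), 'contact_force': array([ 0.2, -0.1,  0.3]), 'wrist_torque': array([-0., -0.,  0.]), 'grip_width': 1.0010533277553373}
```

```bash
python3 - <<'E'
import cv2
a=cv2.imread('pics/top0.png');b=cv2.imread('pics/side0.png')
x=cv2.resize(a[140:310,150:520],(800,368),interpolation=2);cv2.imwrite('pics/top0c.png',x)
x=cv2.resize(b[120:320,190:490],(800,533),interpolation=2);cv2.imwrite('pics/side0c.png',x)
E
```

```text
(no output)
```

View pics/top0c.png

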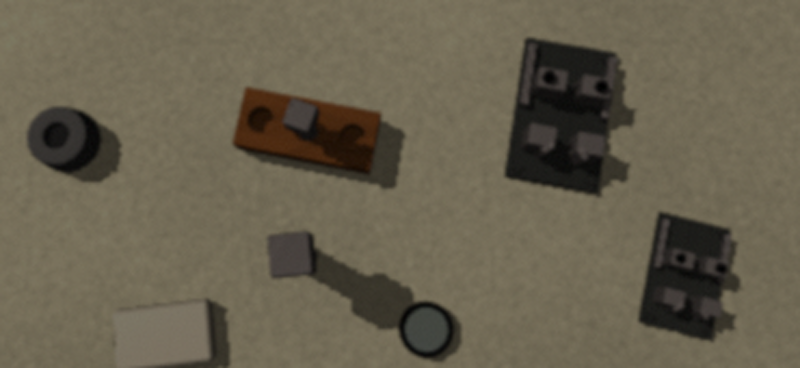

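View pics/side0c.png

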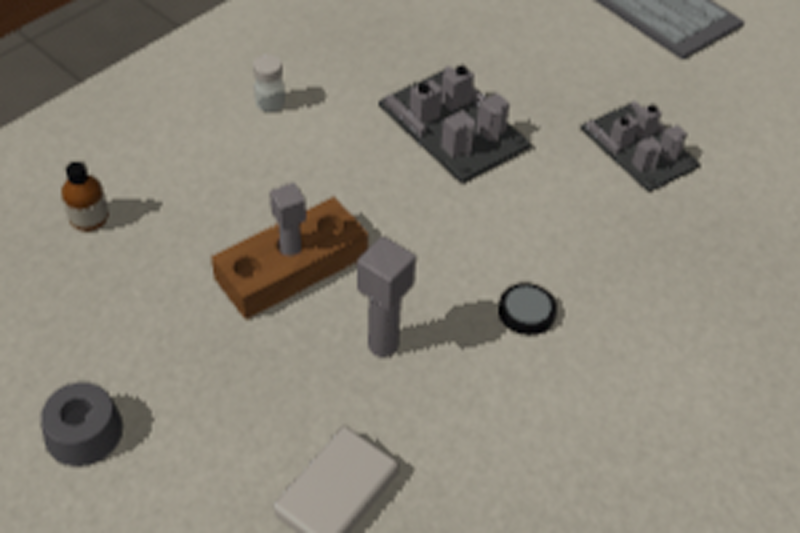

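Two posts show. One stands in the rack at top px (289,197) and is the smaller, about 90 mm tall. The other stands free at (288,260) and is about 130 mm tall. There are also two gauges: the one at top px (410,193) has a base about 145 mm long, which fits 150x96. The one at (466,266) is about 105 mm, so it is the look-alike. I'll use the rack post and the (410,193) gauge, after confirming both in one enlarged crop.

```bash
python3 - <<'E'
import cv2,numpy as np
a=cv2.imread('pics/top0.png');b=cv2.imread('pics/side0.png')
def c(im,x,y,w,h,s):return cv2.resize(im[y:y+h,x:x+w],(w*s,h*s),interpolation=2)
L=c(a,380,152,64,80,7)  # gauge top
R=np.vstack([c(a,270,170,40,35,8),c(b,285,185,40,35,8)])
R=R[:560];H=560
o=np.zeros((560,448+320,3),np.uint8);o[:L.shape[0],:448]=L;o[:R.shape[0],448:448+320]=R
o=np.clip(o*1.8,0,255).astype(np.uint8);cv2.imwrite('pics/conf.png',o)
E
```

```text
(no output)
```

View pics/conf.png

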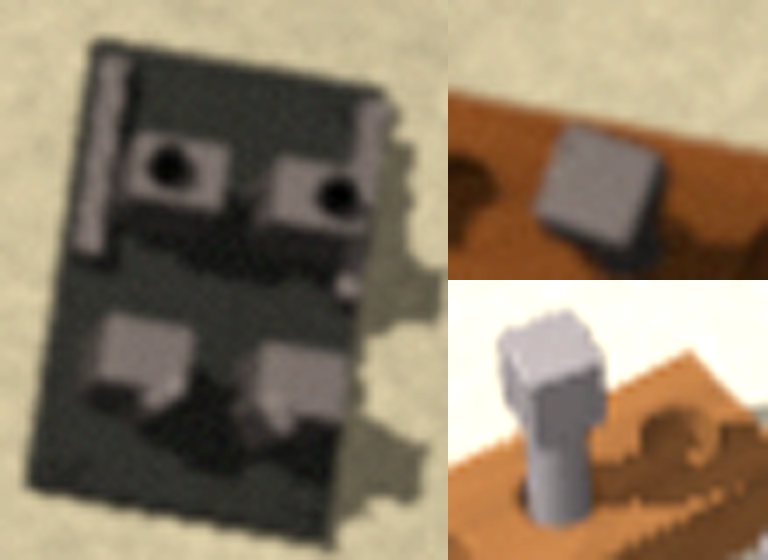

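The confirm crop shows the square-headed post in the rack's middle hole and the large gauge. The flared go jaws are at its near end, and the no-go jaws with their clamp knobs are at the far end. So the gauge's +x points away from the robot. Next I turn the corners into positions.

```bash
python3 - <<'E'
from h import *
np.set_printoptions(precision=1,suppress=True)
g=lambda x,y:((x+.5)/7-.5+380,(y+.5)/7-.5+152)
C=np.array([ray('top',g(*p),10)[:2] for p in[(95,40),(383,92),(333,547),(27,485)]])
fl,fr,nr,nl=C
print('plate',C.tolist(),C.mean(0),[np.linalg.norm(a-b) for a,b in((fl,nl),(fr,nr),(fl,fr),(nl,nr))])
yw=[np.degrees(np.arctan2(*(d[::-1]))) for d in(fl-nl,fr-nr)]; d=[nl-nr,fl-fr]; print('yaw',yw,[np.degrees(np.arctan2(-q[0],q[1])) for q in d])
o=C.mean(0);th=np.radians(-9); Rm=np.array([[np.cos(th),-np.sin(th)],[np.sin(th),np.cos(th)]])
th=np.radians(np.mean(yw)); Rm=np.array([[np.cos(th),-np.sin(th)],[np.sin(th),np.cos(th)]])
for nm,p in dict(goL1=(105,312),goL2=(193,325),goR1=(262,342),goR2=(347,355),goLn=(188,375),goRn=(257,390),ngL1=(135,130),ngL2=(230,145),ngL3=(222,212),ngL4=(125,197),ngR1=(278,157),ngR3=(363,235),ngR4=(266,218)).items():
    print(nm,Rm.T@(ray('top',g(*p),50)[:2]-o))
h=lambda x,y:((x-448+.5)/8-.5+270,(y+.5)/8-.5+170)
H=np.array([ray('top',h(*p),105)[:2] for p in[(572,122),(664,155),(628,248),(535,208)]])
s=lambda x,y:((x-448+.5)/8-.5+285,(y-280+.5)/8-.5+185)
S=np.array([ray('side',s(*p),105)[:2] for p in[(498,335),(567,310),(606,357),(528,388)]])
for Q in(H,S):
    print('head',Q.mean(0),[np.linalg.norm(Q[i]-Q[i-1]) for i in range(4)],[np.degrees(np.arctan2(*(Q[i]-Q[i-1])[::-1]))%90 for i in range(4)])
E
```

```text
plate [[674.7989808935802, -221.78207019412548], [657.2613668400891, -314.77243218484347], [509.16040501105846, -290.8415077400568], [528.604834222523, -195.29964320693307]] [ 592.5 -255.7] [np.float64(148.5733739941668), np.float64(150.02194519291527), np.float64(94.62967467900319), np.float64(97.50042925969822)]
yaw [np.float64(-10.267539330473186), np.float64(-9.178813477634888)] [np.float64(-11.503580159050617), np.float64(-10.680308914337182)]
goL1 [-22.6  38.3]
goL2 [-22.   11.5]
goR1 [-23.7  -9.8]
goR2 [-23.3 -35.6]
goLn [-37.6  11. ]
goRn [-38.6 -10.1]
ngL1 [35.6 36.9]
ngL2 [35.8  7.5]
ngL3 [14.4  7.3]
ngL4 [14.1 37.1]
ngR1 [34.6 -7.5]
ngR3 [ 14.6 -36.1]
ngR4 [14.8 -6.2]
head [573.4   6.3] [np.float64(23.452899401616286), np.float64(24.49313510859927), np.float64(24.939694096580013), np.float64(25.262605485698217)] [np.float64(68.28139941962024), np.float64(70.03458109179928), np.float64(70.0518408733214), np.float64(66.63562962172074)]
head [573.7   8.6] [np.float64(23.922442676702616), np.float64(23.060814685003876), np.float64(23.18618721505317), np.float64(26.180944832227336)] [np.float64(69.77159462306122), np.float64(72.01940576164746), np.float64(77.38716375833346), np.float64(73.81319084448029)]
```

```bash
cat >> h.py <<'E'
from scipy.spatial.transform import Rotation as Ro
def ori(deg):
    a=np.radians(deg);c,s=np.cos(a),np.sin(a)
    return Ro.from_matrix(np.array([[0,0,-1],[c,s,0],[s,-c,0]]).T).as_rotvec()
def st(m=''):
    o=robot.observe();print(m,'t%.1f'%o['t'],o['tcp_pos'].round(1),'F',o['contact_force'].round(1),'M',o['wrist_torque'].round(2),'g%.3f'%o['grip_width']);return o
E
python3 - <<'E'
from h import *
o=st(); M=Ro.from_rotvec(o['tcp_rot']).as_matrix();print(M.round(2),o['joints'].round(2))
for a in(-19,161):
    for p in([573.5,7.5,71],[573.5,7.5,200],[499,-239,70],[600,-257,70],[569,258,71]):
        q=kin.ik(p,ori(a)); print(a,p,None if q is None else np.array(q).round(2))
E
```

```text
t1.0 [ 251.2 -599.5  214.6] F [ 0.2 -0.1  0.3] M [-0.02 -0.03  0.04] g1.001
[[ 0.    0.39 -0.92]
 [-0.   -0.92 -0.39]
 [-1.    0.    0.  ]] [ 1.13  0.47 -0.01  1.6   0.01  1.07 -0.06]
-19 [573.5, 7.5, 71] [ 0.31  0.59 -0.49  1.87  0.38  0.78 -0.72]
-19 [573.5, 7.5, 200] [ 0.38  0.43 -0.58  1.78  0.27  1.02 -0.63]
-19 [499, -239, 70] [ 0.64  0.53 -0.31  1.93  0.24  0.72 -0.15]
-19 [600, -257, 70] [ 0.55  0.66 -0.28  1.68  0.23  0.84 -0.16]
-19 [569, 258, 71] [ 0.11  0.79 -0.85  1.73  0.71  0.96 -1.35]
161 [573.5, 7.5, 71] [ 0.79  1.06 -1.33  1.84  1.12  1.24  1.9 ]
161 [573.5, 7.5, 200] [ 0.81  0.78 -1.32  1.76  0.8   1.26  2.09]
161 [499, -239, 70] [ 0.14  0.51  0.31  1.96 -0.24  0.7  -2.88]
161 [600, -257, 70] [ 0.11  0.65  0.34  1.71 -0.28  0.83 -2.89]
161 [569, 258, 71] [ 0.32  1.12 -1.34  1.71  1.14  1.3   1.53]
```

```bash
python3 - <<'E'
from h import *
robot.movep([573.5,7.5,200],ori(-19)); robot.servo_line([573.5,7.5,71],feed=100); st('down')
grip(0.0,40); o=st('grip')
p=o['tcp_pos'].copy(); p[2]=160; robot.servo_line(p,feed=60); st('lift')
a=viewer.read_camera('top');b=viewer.read_camera('side')
for n in('top','side'):
    for d in viewer.pinpoint('post_center',n): print(n,round(d['confidence'],2),w(n,d['at']).round(1))
def c(im,x,y,ww,h,s):return cv2.resize(im[y:y+h,x:x+ww],(ww*s,h*s),interpolation=2)
P=px('top',[573,7,150]);Q=px('side',[573,7,130]);print(P,Q)
i=lambda v:int(v)
o=np.hstack([c(a,i(P[0])-40,i(P[1])-50,80,100,5),c(b,i(Q[0])-40,i(Q[1])-50,80,100,5)])
cv2.imwrite('pics/grasp.png',np.clip(o*1.6,0,255).astype(np.uint8)[...,::-1])
E
```

```text
down t4.9 [574.    7.6  71.7] F [0.  0.2 0.5] M [-0.06 -0.06 -0.03] g1.003
grip t5.9 [573.5   7.5  71. ] F [-0.2 -0.2 -0.5] M [-0.02 -0.08 -0.02] g0.281
lift t7.5 [573.2   7.5 159.6] F [ 0.5 -0.1 -2.5] M [-0.06 -0.12 -0.03] g0.278
side 0.84 [447.   11.6  62.8]
side 0.7 [575.1   5.7 150. ]
[285.74626656 187.86824446] [297.53015465 185.56189765]
```

View pics/grasp.png

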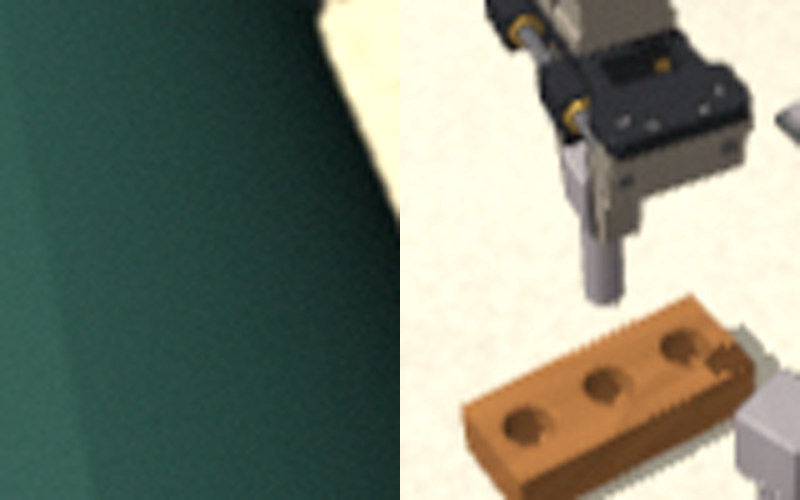

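The post is lifted clear and hangs upright in the jaws. Its axis is at side px about (297,189), and the projected TCP axis is 297.5, so it is centred to about 1–2 mm. Next is the gauge entrance.

```bash
cat >> h.py <<'E'
G0=np.array([592.5,-255.7]);YW=-10.2
_t=np.radians(YW);RG=np.array([[np.cos(_t),-np.sin(_t)],[np.sin(_t),np.cos(_t)]])
def gp(x,y,z): return np.r_[G0+RG@[x,y],z]
def ing(p): return RG.T@(np.array(p)[:2]-G0)
ZG=69.5
E
python3 - <<'E'
from h import *
robot.movep(gp(-100,0,140),ori(YW)); robot.servo_line(gp(-100,0,ZG),feed=90); robot.servo_line(gp(-74,0,ZG),feed=60)
robot.hold(.2); st()
b=viewer.read_camera('side');cv2.imwrite('pics/side1.png',b[...,::-1])
Q=px('side',gp(-40,0,50)).astype(int);x,y=Q-[60,50];print(x,y)
o=cv2.resize(b[y:y+90,x:x+120],None,fx=6.6,fy=6.6,interpolation=2);cv2.imwrite('pics/side1c.png',np.clip(o*1.6,0,255).astype(np.uint8)[...,::-1])
E
```

```text
t10.5 [ 519.3 -242.6   69.4] F [-0.5  0.5 -1.6] M [-0.06 -0.02 -0.01] g0.279
310 112
```

View pics/side1c.png

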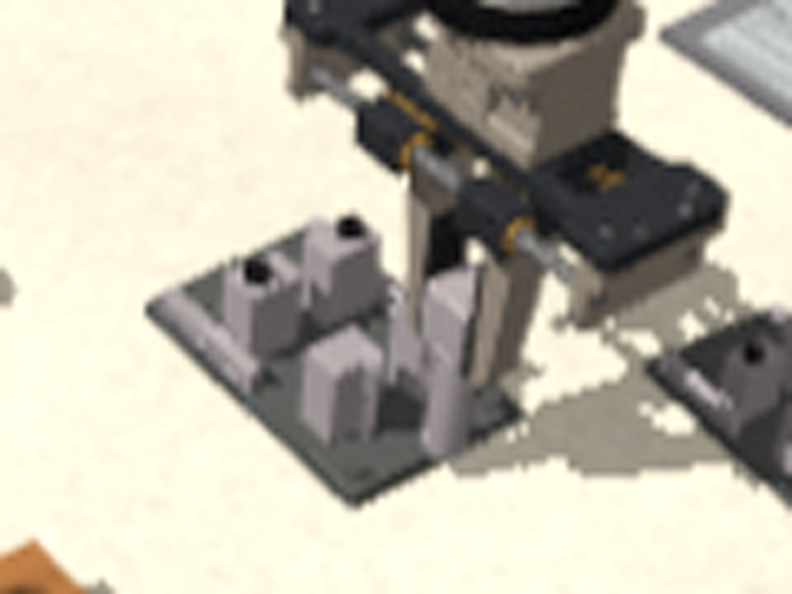

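The picture shows the post standing before the flare, foot at side px (377,180). The near plate corners are at (363,188) and (389,174). I check its lateral offset in this same view, where the calibration bias cancels.

```bash
python3 - <<'E'
from h import *
s=lambda x,y:((x+.5)/6.6-.5+310,(y+.5)/6.6-.5+112)
for n,p,z in [('fl',(150,308),10),('nl',(352,503),10),('nr',(520,411),10),('shankmid',(450,403),23),('footfront',(443,459),13.5)]:
    print(n,ing(ray('side',s(*p),z)).round(1))
for z in(13.5,40): print(z,(px('side',gp(-74.4,0,z))+.5-[310,112])*6.6)
E
```

```text
fl [71.7 49.9]
nl [-75.6  52. ]
nr [-74.1 -43. ]
shankmid [-62.4 -11.3]
footfront [-80.    6.2]
13.5 [446.04448934 446.03886027]
40 [452.76737743 401.33636588]
```

The side view puts the gauge axis about 3 mm to +y of my top-view estimate. I start at +2.5 and feel the way in, taking small steps and correcting from the forces.

```bash
cat > go.py <<'E'
from h import *
import sys
def force(F0,n=3):
    f=np.mean([robot.observe()['contact_force'] for _ in range(n)],0)-F0
    return np.r_[RG.T@f[:2],f[2]]
E
python3 - <<'E'
from go import *
y=2.5; robot.servo_line(gp(-74,y,ZG),feed=30); robot.hold(.2)
F0=np.mean([robot.observe()['contact_force'] for _ in range(3)],0); print(F0,robot.observe()['t'])
x=-74; log=[]
for k in range(45):
    nx=x+(4 if x<-64 else 2)
    robot.servo_line(gp(nx,y,ZG),feed=25); f=force(F0)
    log.append((nx,round(y,1),*f.round(1)))
    if f[0]<-3.5 or abs(f[1])>3:
        y+=np.sign(f[1])*min(1,abs(f[1])*.25) if abs(f[1])>.7 else 0
        if f[0]<-3.5:
            robot.servo_line(gp(x-1,y,ZG),feed=25)
        else: x=nx
        if len([l for l in log if l[2]<-3.5])>4: break
    else: x=nx
    if x>=-16: break
for l in log: print(*l)
st()
E
```

```text
[ 0.37004635 -0.17484803 -2.38450108] 10.9583
-70 2.5 -0.6 -0.8 -0.8
-66 2.5 -0.3 0.2 0.2
-62 2.5 -0.7 -0.1 0.1
-60 2.5 -0.3 -0.9 0.8
-58 2.5 -1.4 0.5 0.2
-56 2.5 0.0 -0.5 0.6
-54 2.5 -0.2 -0.3 -0.3
-52 2.5 -0.8 0.4 -0.6
-50 2.5 -1.4 -0.3 -0.5
-48 2.5 -1.0 1.0 -0.6
-46 2.5 -1.3 -1.0 1.0
-44 2.5 -1.5 -2.1 0.3
-42 2.5 -0.3 -2.8 -1.3
-40 2.5 -0.7 -3.9 -0.4
-38 1.5 -0.2 -3.0 -0.2
-36 0.8 -0.1 -1.3 0.3
-34 0.8 -0.7 0.1 -0.5
-32 0.8 -0.3 -0.4 -0.9
-30 0.8 -0.4 0.9 0.2
-28 0.8 -0.4 0.4 0.2
-26 0.8 -0.4 0.2 -0.1
-24 0.8 0.1 -0.4 0.2
-22 0.8 -0.0 -0.3 0.7
-20 0.8 -0.7 0.8 0.3
-18 0.8 -0.9 0.2 0.3
-16 0.8 -0.4 0.5 0.5
 t17.6 [ 577.  -252.1   69.5] F [ 0.   0.4 -1.8] M [-0.04 -0.06  0.07] g0.281
```

Through the go gap with almost no side load. Now on to the no-go contact and the press.

```bash
python3 - <<'E'
from go import *
F0=np.array([.3,0,-2.2]);y=.8;x=-16;log=[]
while x<34:
    x+=1.5; robot.servo_line(gp(x,y,ZG),feed=20); f=force(F0); log.append((x,y,*f.round(1)))
    if f[0]<-2.5: break
    if abs(f[1])>3: y+=np.sign(f[1])*.5
for k in range(25):   # ramp to about 8 N
    f=force(F0,6)
    if f[0]<-7.3: break
    x+=.2; 
    if abs(f[1])>2.5: y+=np.sign(f[1])*.3
    robot.servo_line(gp(x,y,ZG),feed=10); log.append((round(x,2),round(y,1),*force(F0).round(1)))
t=robot.observe()['t']
while robot.observe()['t']-t<1.2:
    robot.hold(.12); f=force(F0,5); log.append(('hold',round(x,2),round(y,1),*f.round(1)))
    d=-8-f[0]
    if abs(d)>1: x-=np.sign(d)*.1; robot.servo_line(gp(x,y,ZG),feed=10)
for l in log: print(*l)
o=st(); print(ing(o['tcp_pos']))
shot('side','press.png',(310,112,430,202),5)
E
```

```text
-14.5 0.8 -0.7 -0.5 -0.2
-13.0 0.8 -0.5 -0.7 -0.0
-11.5 0.8 -0.8 -0.1 -0.1
-10.0 0.8 0.2 1.1 -0.4
-8.5 0.8 -0.4 -0.1 -0.2
-7.0 0.8 -0.1 -0.2 0.2
-5.5 0.8 0.5 -1.0 0.2
-4.0 0.8 -0.2 1.2 -0.3
-2.5 0.8 -0.3 -0.9 -0.2
-1.0 0.8 -0.2 0.2 -0.1
0.5 0.8 -0.1 -0.2 -0.9
2.0 0.8 -0.6 0.1 -0.3
3.5 0.8 -0.4 -0.1 -0.5
5.0 0.8 0.0 1.5 0.4
6.5 0.8 -0.9 -0.8 -0.8
8.0 0.8 -0.7 0.1 -0.5
9.5 0.8 -1.1 -1.1 -0.2
11.0 0.8 -4.6 -0.9 0.9
11.2 0.8 -6.1 -1.1 2.5
11.4 0.8 -6.2 0.2 3.8
11.6 0.8 -6.2 0.2 3.2
11.8 0.8 -6.7 -0.9 4.0
12.0 0.8 -6.6 -0.8 3.5
12.2 0.8 -7.1 -1.5 3.9
12.4 0.8 -7.9 -1.1 4.1
hold 12.4 0.8 -7.0 -0.3 3.9
hold 12.4 0.8 -7.5 -0.7 4.9
hold 12.4 0.8 -8.6 -0.6 4.3
hold 12.4 0.8 -8.3 -1.0 4.4
hold 12.4 0.8 -8.0 -0.6 3.8
hold 12.4 0.8 -7.2 -0.5 4.4
hold 12.4 0.8 -7.9 -0.6 5.3
hold 12.4 0.8 -7.8 -1.6 4.6
hold 12.4 0.8 -8.8 -0.7 4.2
hold 12.4 0.8 -7.6 -0.5 4.7
hold 12.4 0.8 -8.6 0.1 4.0
 t25.2 [ 602.8 -257.    69.2] F [-8.1  1.6  1.8] M [ 0.19  1.94 -0.05] g0.278
[10.37740434  0.58541532]
```

View pics/press.png

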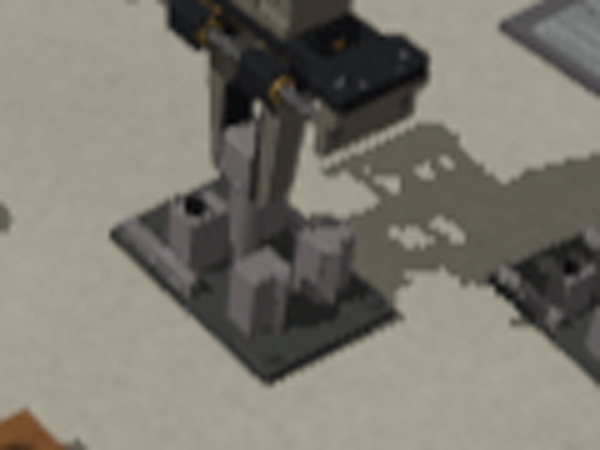

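Pressed at 7–9 N for about 1.3 s against the no-go jaws. The picture shows the post upright, touching them at about (240,200) in the crop. Now I back off, lift out and move above the socket.

```bash
python3 - <<'E'
from go import *
from scipy.optimize import minimize
np.set_printoptions(precision=2,suppress=True)
robot.servo_line(gp(-4,.8,ZG),feed=25); st('back')
robot.servo_line(gp(-4,.8,145),feed=90); st('up')
th=np.linspace(0,2*np.pi,80)
for n in('top','side'):
    viewer.read_camera(n); ds=viewer.silhouettes('socket_floor',n)
    m=None
    P0=px(n,[569,258,20])
    for d in ds:
        c=np.argwhere(d['mask']).mean(0)[::-1]; print(n,d['confidence'],c,P0,d['mask'].sum())
        if m is None and np.linalg.norm(c-P0)<15: m=d['mask']
    if m is None: continue
    def hull(q):
        pts=np.array([px(n,[q[0]+r*np.cos(t),q[1]+r*np.sin(t),z]) for r,z in((30,35),(34,0)) for t in th])
        im=np.zeros((1600,2560),np.uint8);cv2.fillConvexPoly(im,cv2.convexHull(((pts+.5)*4).astype(np.int32)),1)
        return cv2.resize(im.astype(np.float32),(640,400),interpolation=cv2.INTER_AREA)
    r=minimize(lambda q:np.abs(hull(q)-m).sum(),[569,258],method='Nelder-Mead',options=dict(initial_simplex=[[569,258],[574,258],[569,263]],xatol=.1))
    print(n,'socket',r.x,r.fun)
E
```

```text
back t26.0 [ 589.  -254.2   69.6] F [ 0.   0.6 -2. ] M [-0.04 -0.1   0.02] g0.281
up t27.0 [ 588.2 -254.2  144.4] F [-0.4  0.  -2.1] M [ 0.01 -0.03  0.  ] g0.278
top 0.82 [178.55 203.46] [178.62 201.85] 797
top 0.22 [399.55 176.23] [178.62 201.85] 310Traceback (most recent call last):
  File "<stdin>", line 19, in <module>
    res = _minimize_neldermead(fun, x0, args, callback, bounds=bounds,
                               **options)
    fxr = func(xr)
    fx = function(np.copy(x), *(wrapper_args + args))
  File "<stdin>", line 19, in <lambda>
  File "<stdin>", line 16, in hull
  File "h.py", line 6, in px
    def px(n,X): K,R,t=cam(n); q=K@(R@np.array(X,float)+t); return q[:2]/q[2]
                       ~~~^^^
  File "h.py", line 4, in cam
    c=viewer.camera_info(n); return [np.array(c[k],float) for k in("camera_matrix","R","t")]
ValueError: time passes only in moves, steps and waits
```

```bash
sed -i 's/^def cam(n):/import functools\n@functools.cache\ndef cam(n):/' h.py; python3 - <<'E'
from go import *
from scipy.optimize import minimize
np.set_printoptions(precision=2,suppress=True)
th=np.linspace(0,2*np.pi,80)
for n in('top','side'):
    viewer.read_camera(n); ds=viewer.silhouettes('socket_floor',n); P0=px(n,[569,258,20])
    ms=[d['mask'] for d in ds if np.linalg.norm(np.argwhere(d['mask']).mean(0)[::-1]-P0)<15]
    if not ms: print(n,'none'); continue
    m=ms[0]
    def hull(q):
        pts=np.array([px(n,[q[0]+r*np.cos(t),q[1]+r*np.sin(t),z]) for r,z in((30,35),(34,0)) for t in th])
        im=np.zeros((1600,2560),np.uint8);cv2.fillConvexPoly(im,cv2.convexHull(((pts+.5)*4).astype(np.int32)),1)
        return cv2.resize(im.astype(np.float32),(640,400),interpolation=cv2.INTER_AREA)
    r=minimize(lambda q:np.abs(hull(q)-m).sum(),[569,258],method='Nelder-Mead',options=dict(initial_simplex=[[569,258],[574,258],[569,263]],xatol=.1,maxiter=60))
    print(n,'socket',r.x,r.fun,m.sum())
robot.movep([569,259,145],ori(-19)); robot.servo_line([569,259,106],feed=90); robot.hold(.2); st()
b=viewer.read_camera('side');cv2.imwrite('pics/side2.png',b[...,::-1])
Q=px('side',[569,259,60]).astype(int);x,y=Q-[40,45];print(x,y)
o=cv2.resize(b[y:y+75,x:x+90],None,fx=8,fy=8,interpolation=2);cv2.imwrite('pics/side2c.png',np.clip(o*1.6,0,255).astype(np.uint8)[...,::-1])
for q in([569,259,50],[569,259,80],[569,259,35]): print(q,(px('side',q)+.5-[x,y])*8)
E
```

```text
top socket [566.83 259.93] 70.9375 786
side socket [566.15 260.1 ] 45.625 777
 t30.0 [569.4 259.3 106.6] F [-0.   0.2 -2.3] M [-0.05 -0.03  0.02] g0.278
175 222
[569, 259, 50] [336.83 384.69]
[569, 259, 80] [315.41 324.52]
[569, 259, 35] [347.14 413.64]
```

View pics/side2c.png

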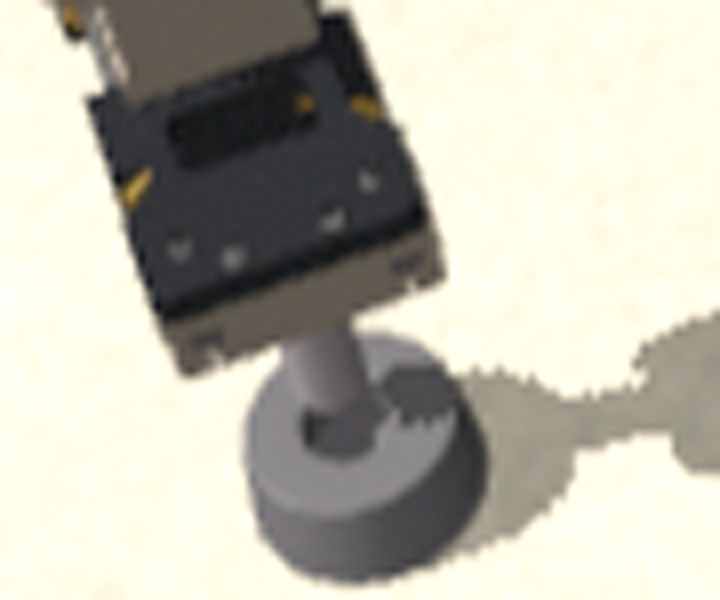

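The foot is at crop px (338,388), where predicted. The hole centre is at about (345,424), which puts it near (566.7,260.4). The silhouette fits from both cameras agree at (566.5,260.0). I shift there and lower with force watching.

```bash
python3 - <<'E'
from go import *
X,Y=566.6,260.1
robot.servo_line([X,Y,100],feed=30);robot.hold(.2)
F0=np.mean([robot.observe()['contact_force'] for _ in range(6)],0)
log=[];z=100
def fw(n=4): return np.mean([robot.observe()['contact_force'] for _ in range(n)],0)-F0
while z>66:
    z-=(2 if z>74 else .4); robot.servo_line([X,Y,z],feed=30 if z>74 else 10); f=fw(); log.append((round(z,1),*f.round(1)))
    if f[2]>3: break
    h=f[:2]; 
    if np.linalg.norm(h)>3: X+=np.sign(h[0])*.5*(abs(h[0])>1.5); Y+=np.sign(h[1])*.5*(abs(h[1])>1.5)
for l in log: print(*l)
st(); print(X,Y)
E
```

```text
98 0.4 0.8 0.5
96 1.1 0.7 0.2
94 0.1 0.7 0.0
92 0.4 0.2 -0.1
90 -0.6 0.7 -0.1
88 -0.4 0.3 1.2
86 0.7 -0.2 1.0
84 1.1 0.1 0.7
82 0.9 -0.1 0.0
80 0.7 -0.4 -0.5
78 0.5 0.7 -0.1
76 0.4 -0.0 0.6
74 -0.3 0.4 -0.4
73.6 0.2 0.4 0.8
73.2 0.5 0.3 0.4
72.8 0.1 0.6 0.9
72.4 0.3 0.6 -0.1
72.0 0.5 0.3 -0.5
71.6 0.2 -0.0 0.2
71.2 0.3 -0.3 -0.0
70.8 0.4 1.0 2.3
70.4 -1.8 0.1 7.2
 t36.2 [566.7 260.2  71. ] F [-2.2 -0.1  4.7] M [-0.26  0.43 -0.02] g0.279
566.6 260.1
```

The floor was felt at TCP z≈71, exactly as expected. I release and retreat straight up.

```bash
python3 - <<'E'
from go import *
robot.servo_line([566.6,260.1,70.9],feed=10); grip(0.65); robot.hold(.2); st('rel')
robot.servo_line([566.6,260.1,190],feed=120); robot.movep([500,-60,260],ori(-19)); robot.hold(.5); st()
a=viewer.read_camera('top');b=viewer.read_camera('side')
for d in viewer.pinpoint('post_center','side'): print('side',d['confidence'],w('side',d['at']).round(1))
viewer.read_camera('side')
for o in 'bottle vial meter filter_ring'.split():
    print(o,[(round(d['confidence'],2),w('side',d['at']).round(1)) for d in viewer.pinpoint(o,'side')][:1])
Q=px('side',[567,260,60]).astype(int);x,y=Q-[40,45]
o=[cv2.resize(b[y:y+80,x:x+80],None,fx=5,fy=5,interpolation=2)]
Q=px('top',[567,260,60]).astype(int);x,y=Q-[40,40]
o.append(cv2.resize(a[y:y+80,x:x+80],None,fx=5,fy=5,interpolation=2))
cv2.imwrite('pics/end.png',np.clip(np.hstack(o)*1.6,0,255).astype(np.uint8)[...,::-1])
E
```

```text
rel t37.3 [566.6 260.1  70.9] F [ 0.2 -0.4  0.5] M [-0.03 -0.06 -0.01] g0.647
 t40.2 [500.  -59.8 259.9] F [-0.3  0.1 -0.3] M [-0.02 -0.05  0.03] g0.647
side 0.84 [566.5 260.7  65.4]
side 0.84 [446.   11.8  62.1]
bottle [(0.66, array([7.667e+02, 1.113e+02, 4.000e-01]))]
vial [(0.6, array([570.7, 259.2,  16.9]))]
meter [(0.65, array([368.9, 147. ,  -1.2]))]
filter_ring [(0.54, array([ 377.1, -116.4,   -0.8]))]
```

View pics/end.png

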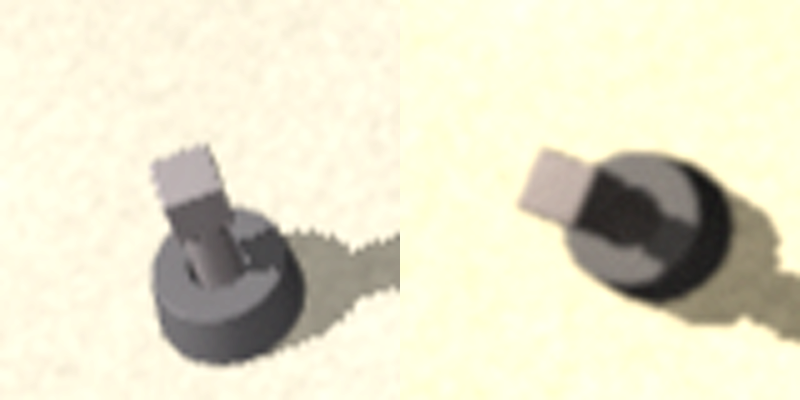

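```bash
python3 - <<'E'
from go import *
x,y=px('side',[567,260,60]).astype(int)-[40,45]; X,Y=px('top',[567,260,60]).astype(int)-[40,40]
for z in(105,110,125): print(z,(px('side',[566.6,260.1,z])+.5-[x,y])*5,(px('top',[566.6,260.1,z])+.5-[X,Y])*5+[400,0])
robot.job_done()
E
```

```text
105 [186.52943513 174.89277299] [554.76630979 185.83674362]
110 [184.12703593 168.1544922 ] [549.10201228 183.44068313]
125 [176.78991603 147.57524206] [531.63115591 176.05031768]
the job is handed in; nothing more can be done
```

The job is handed in: the post passed the go gap, was stopped by the no-go gap, and now stands in the grey socket with the gripper clear of it.

- **Go gap:** I lifted the smaller post from the rack by its head. It slid in from the flared end and right through the 22 mm gap. It touched one side on the way with at most about 4 N, which I corrected.
- **No-go gap:** The narrow jaws stopped the post at about 10 mm past the gauge origin in my frame, which may be 2 mm off. I pressed at 7 to 9 N for about 1.3 s. About 4 N of upward force also showed while pressing. It vanished when I backed off.
- **Socket:** I lowered the post until I felt the floor at the expected height, with about 7 N at touchdown, then let go and moved away.

**Last checks:**
- The centre of the head's top face is within 2 crop pixels of where a fully seated, upright post should show, in both cameras.
- One network estimate put the post centre 5 mm high (65 instead of 60 mm). The touch height and both pictures contradict it.
- The bottle, meter and filter ring measured within 5 mm of their first positions.
- The last look for the jar mistook the socket for it, so its position is not confirmed. The arm never went near it.

The run took about 40 s of the 67 s allowed.

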